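# Hold the reference flask down in the flask reader

### The arm

A 7-joint arm with a two-finger parallel gripper is mounted at the origin on the work surface. World frame = base frame: x ahead of the robot, y to its left, z up, the work surface at z = 0. Lengths are in mm, angles in rad, forces in N, time in s.
With the tool pointing down it reaches from about 425 to 975 mm from the base axis. Payload 16.7 kg.
Tool frame: the origin (TCP) lies midway between the tips of the shut fingers; the grasp point (between the pads) lies 19 mm behind it; y points along the fingers, x is the direction in which the jaws open and shut, and the axes are right-handed (so a half turn about y gives the same grasp; the last joint's range is limited). The gripper opens to 85 mm and grips with 20 to 120 N. Pads are 22 mm wide; open, the fingers measure 114 mm over their backs; the gripper's body (76 mm by 85 mm) begins 54 mm behind the grasp point. The pads swing forward as they close: fully open they stand 13 mm farther back than shut.
Start: joints at [-1.48, 0.426, 0.074, 1.606, -0.034, 1.111, -0.067], TCP at [160.326, 655.646, 231.302] pointing down, gripper open.
Joint ranges: [-2.85, 2.85], [-0.5, 2.14], [-1.23, 1.37], [0.21, 2.46], [-1.02, 4.16], [0.16, 2.05], [-2.73, 2.73]. Speed limits (rad/s): [1.89, 1.89, 2.39, 2.39, 3.01, 3.01, 3.01].

### API

Orientations are given as a unit quaternion [w, x, y, z].
In Python, from rig import manip, snapshot, finder, sensors gives the robot as it stands. Calls block until the motion is done:
- manip.reach(position, orientation): joint-space move of the TCP to a pose.
- manip.move_l(position, rotation=None, vel=150, stop_force=None): straight line of the TCP; rotation=None keeps the orientation; vel is the mean speed in mm/s. With stop_force (N) it stops when the force on the tool has changed by that much, and returns True; else False.
- manip.set_joints(angles): joint-space move.
- manip.gripper_to(opening): finger opening in mm; the grip force is fixed at half the most; returns when the fingers have stopped.
- manip.dwell(seconds).
- manip.solve_ik(position, orientation): joint angles nearest the present ones, or None.
- snapshot(name): name is "scene" or "side" or "wrist"; returns a dict with "color" (400x640x3 uint8, red, green, blue), "vfov" (degrees; the focal length in pixels is half the picture's height over the tangent of half this angle, whatever the lens; pixels are square), "cx", "cy" (the principal point, pixels), "cam_to_world" (4x4, takes a point from camera to world coordinates). Camera axes: x right, y down, z forward; pixel columns grow to the right and rows downward; lengths in mm; the calibration is good to about 2 mm. A picture is of the moment at which its call begins. There is no depth.
A pose or a line that the arm cannot do raises manip.Unreachable and nothing moves.
- manip.close_job(): hands the job in, once; it reports no verdict.
Trained networks look in a picture, given as the dict that the camera call returned (one of the last four; its "shot" number tells which), for a name from the list of things; names that differ only in an ending like _2 or _b are one class to them, and where a whole thing is asked for, a point or a joint stands for the part that bears it (a point fixed in the world has none). Each returns a list of dicts, best first, with "p" (0 to 1); they miss things now and then, are a little off and sometimes report something else, mostly with a low value. They report only what shows in the picture. A call takes as long as a camera call. They do not tell look-alikes from the thing itself.
- finder.trace(picture, target): "mask" (400x640 bool, what is visible of it) and "xy" ([column, row] in pixels, amid what is visible of it).
- finder.spot_point(picture, target): "xy" ([column, row] in pixels: a listed point, or the origin of a listed thing).
Readings, each from a call of its own:
- sensors.read_t(): time.
- sensors.read_joint_pos(): joint angles.
- sensors.read_qvel(): joint speeds.
- sensors.read_tau(): joint torques, N m.
- sensors.read_tool_pos(): TCP position.
- sensors.read_orientation(): TCP orientation.
- sensors.read_ft_force(): force on the tool from outside, world axes, zero at the start.
- sensors.read_torque(): the same for the moment, N m.
- sensors.read_finger_gap(): finger opening in mm.
Only numpy, scipy, OpenCV 4.12 (cv2) and the standard library are available. Lean on these libraries where they do the work, as an engineer would, in place of code of your own. Each camera call takes 0.05 s, during which the arm holds its last target.

### The job

Check the flask reader with the amber reference flask: first slide the reader's orange transport lock fully to its green end stop, then lift the amber flask out of its cork ring and set it upright in the reader's blue sprung ring. Press it gently straight down until the ring is fully down, and finish while still holding it pressed down there, touching only the flask. It is glass, and everything else on the bench stays where it stands.

Things in the scene. Friction and masses are not known exactly. Their poses are not given: they have to be found in the camera images.
- reader: Flask reader: a white fixed housing 150 (x) x 240 (y) x 55 mm high, standing level on the bench, turned about the vertical. Origin on the bench, on the housing's mid-line in x; the housing reaches from y = -145 to +95 mm. The ring's axis is at x = 0, y = +45 mm; the lock's track runs along the reader's y axis at x = 0. Its flat top is 55 mm above the bench.
- cradle_ring (a point): Centre of the top face of the blue sprung ring (outer diameter 68, bore 48, 10 mm thick), 87 mm above the bench when up; moves with the ring. The flask's bulb rests in the bore: the flask's underside then lies about 10 mm below this point and flask_center about 50 mm above it. A blue lug sticks out 24 mm from the ring towards the lock.
- cradle (a joint): How far the ring is pressed down (m): 0 up, 0.018 fully down at its stop. Moves straight down. Spring: about 3 N to start it, about 9 N when fully down; it springs back up when let go, and the flask's weight alone does not move it. While the lock is on, the tongue under the lug stops the ring after 3 to 5 mm.
- lock_grip (a point): Centre of the orange upright grip of the transport lock, 20 (reader x) x 24 (reader y) x 38 mm high, its top 104 mm above the bench, this point about 88 mm; it stands on a 10 mm high steel foot 32 mm wide. Moves with the grip. Slides with about 1.5 N of friction and stays where it is left.
- lock_end (a point): Fixed point on the reader where lock_grip is when the grip has reached its unlocked end stop (beside the green mark; the red mark is at the locked end).
- lock (a joint): Position of the transport lock (m): 0 fully locked, 0.050 at the unlocked end stop; grows as the grip slides along the reader's -y, away from the blue ring. It starts at 0 to 0.015.
- flask_center (a point): Centre (60 mm above the underside) of the amber sealed round flask with black cap, loose, 0.11 to 0.22 kg, 120 mm high: bulb of 66 mm diameter, straight neck of 24 mm diameter from 66 to 105 mm above the underside (its middle 25 mm above this point), cap of 25 mm diameter on top. z points up the neck. Starts upright in a cork ring (90 mm diameter, 25 mm high), underside 17 mm above the bench.
- green_flask_center (a point): Centre of the other flask: same shape and size, green glass and white cap, in an identical cork ring, at least 110 mm from the amber one. To be left alone.
- wash_bottle: White plastic bottle, red cap, 62 mm diameter, 170 mm high; origin at its underside. To be left alone.
- jar_a: Clear specimen jar, 60 mm diameter, 100 mm high; origin at its underside. To be left alone.
- jar_b: Amber specimen jar, 60 mm diameter, 100 mm high; origin at its underside. To be left alone.
- beaker: Glass beaker, 72 mm diameter, 90 mm high; origin at its underside. To be left alone.
- paper_roll: Paper roll standing on end, 100 mm diameter, 100 mm high; origin at its underside. To be left alone.
Mind the look-alikes: they are no part of the job. Leave any purple look-alike of the part that bears flask_center alone.

How it is judged (in metres and radians):
On the way, in this order (a step that is already met when the one before it is completed fails the run):
1. the transport lock is at its unlocked end stop (within 4 mm) (value of joint lock above 0.046 m), for 0.2 s.
2. the amber flask sits upright in the sprung ring (horizontal distance between flask_center and cradle_ring below 0.008 m and z of flask_center in the frame of cradle_ring below 0.054 m and angle between flask_center's own z axis and vertical below 0.2 rad and contact force between flask and reader above 0.5 N), for 0.1 s.
At the end, for the whole second after the job is handed in: Robot still pressing the amber flask: ring at least 14 of 18 mm down, flask within 8 mm of its axis, leaning under 0.2 rad, still, over 4 N on the ring, over 3 N from the robot, which touches nothing of the reader; lock within 4 mm of its stop; other things moved under 30 mm (horizontal distance between flask_center and cradle_ring below 0.008 m and z of flask_center in the frame of cradle_ring below 0.054 m and angle between flask_center's own z axis and vertical below 0.2 rad and value of joint cradle above 0.014 m and value of joint lock above 0.046 m and contact force between any of the fingers, the arm and flask above 3 N and contact force between flask and reader above 4 N and contact force between each of the arm, the fingers and reader below 0.5 N and linear speed of flask below 0.02 m/s and distance of each of green_flask_center, wash_bottle, jar_a, jar_b, beaker, paper_roll from where it was at the start of the episode below 0.03 m); the arm keeps its last pose, push and grip.
It fails at once if the amber flask is pressed on the reader with more than 40 N (contact force between flask and reader above 40 N).
It fails at once if the amber flask is tipped over (more than 0.8 rad) (angle between flask_center's own z axis and vertical above 0.8 rad).
It fails at once if another thing on the bench is displaced by more than 30 mm or tipped over (distance of any of green_flask_center, wash_bottle, jar_a, jar_b, beaker, paper_roll from where it was at the start of the episode above 0.03 m or angle between any of green_flask_center, wash_bottle, jar_a, jar_b, beaker, paper_roll's own z axis and vertical above 0.5 rad).
It also fails if it takes over 54 s, if anything falls off the work surface, if the arm or the gripper's body presses on something with over 40 N, if the wrist force passes 120 N, or if a joint passes its speed limit or range.

## Working session

There is one attempt and no reset: what is moved stays moved. The work goes in short steps, each a Python script; the robot and the scene stay as the last script left them, time stands still between calls to the robot, and variables do not carry over. Pictures are saved under pics/ and viewed, and the job is handed in when it is done.

```bash
ls; mkdir -p pics; cat > h.py <<'E'
import numpy as np, cv2
from rig import manip, snapshot, finder, sensors
def save(p,n): cv2.imwrite(f"pics/{n}.png", cv2.cvtColor(p["color"],cv2.COLOR_RGB2BGR))
def ray(p,xy):
    f=200/np.tan(np.radians(p["vfov"])/2)
    d=np.array([(xy[0]-p["cx"])/f,(xy[1]-p["cy"])/f,1.])
    T=np.array(p["cam_to_world"]); d=T[:3,:3]@d
    return T[:3,3],d/np.linalg.norm(d)
def atz(p,xy,z):
    o,d=ray(p,xy); return o+d*(z-o[2])/d[2]
def proj(p,X):
    f=200/np.tan(np.radians(p["vfov"])/2)
    T=np.linalg.inv(np.array(p["cam_to_world"])); c=T[:3,:3]@np.array(X)+T[:3,3]
    return [p["cx"]+f*c[0]/c[2],p["cy"]+f*c[1]/c[2]]
def tri(obs):
    A=np.zeros((3,3));b=np.zeros(3)
    for p,xy in obs:
        o,d=ray(p,xy);M=np.eye(3)-np.outer(d,d);A+=M;b+=M@o
    X=np.linalg.solve(A,b)
    return X,[np.linalg.norm((np.eye(3)-np.outer(ray(p,xy)[1],ray(p,xy)[1]))@(X-ray(p,xy)[0])) for p,xy in obs]
E
python3 - <<'E'
from h import *
np.set_printoptions(precision=1,suppress=True)
P={}
for n in("scene","side","wrist"):
    p=P[n]=snapshot(n); save(p,n+"0")
    print(n,p["vfov"],np.array(p["cam_to_world"]).round(2).tolist(),[k for k in p])
Z=dict(cradle_ring=87,lock_grip=88,lock_end=88,flask_center=77,green_flask_center=77,reader=0,wash_bottle=0,jar_a=0,jar_b=0,beaker=0,paper_roll=0)
for t in Z:
    for n in P:
        for r in finder.spot_point(P[n],t)[:3]:
            print(t,n,round(r["p"],2),np.array(r["xy"]),atz(P[n],r["xy"],Z[t]))
print(sensors.read_t(),sensors.read_orientation())
E
```

```text
pics
scene 57.94519155122626 [[0.52, 0.6, -0.61, 1258.53], [0.86, -0.37, 0.36, -420.62], [-0.01, -0.71, -0.71, 941.05], [0.0, 0.0, 0.0, 1.0]] ['color', 'vfov', 'cx', 'cy', 'cam_to_world', 'shot']
side 44.05019113567356 [[0.87, -0.23, 0.43, -174.4], [-0.48, -0.41, 0.77, -1272.46], [0.0, -0.88, -0.47, 856.45], [0.0, 0.0, 0.0, 1.0]] ['color', 'vfov', 'cx', 'cy', 'cam_to_world', 'shot']
wrist 64.74636548158246 [[0.24, 0.93, 0.29, 86.18], [0.97, -0.23, -0.07, 673.72], [-0.0, 0.3, -0.95, 374.29], [0.0, 0.0, 0.0, 1.0]] ['color', 'vfov', 'cx', 'cy', 'cam_to_world', 'shot']
cradle_ring scene 0.8 [349.1 198.9] [582.4  85.4  87. ]
cradle_ring scene 0.67 [225.4 217.8] [ 446.1 -294.7   87. ]
cradle_ring scene 0.33 [313.1 211.6] [569.  -44.9  87. ]
cradle_ring side 0.47 [317.1 183.4] [585.3  85.3  87. ]
lock_grip side 0.61 [329.1 192. ] [587.9   6.6  88. ]
lock_grip side 0.6 [230.7 184.7] [315.6 220.   88. ]
lock_end scene 0.71 [311.1 211.4] [565.7 -50.4  88. ]
lock_end scene 0.69 [190.2 285.1] [ 627.9 -461.9   88. ]
lock_end side 0.7 [331.6 199.4] [568.3 -43.2  88. ]
flask_center scene 0.92 [255.
[... 649 characters left out ...]
.1 187.7] [364.  365.7   0. ]
jar_a scene 0.82 [188.2 286.7] [ 565.  -472.8    0. ]
jar_a scene 0.62 [297.2 291. ] [ 746.1 -204.5    0. ]
jar_a side 0.93 [406.2 231.7] [ 752.9 -213.     0. ]
jar_a side 0.66 [410.5 293.6] [ 565.  -470.5    0. ]
jar_b scene 0.82 [188.2 286.7] [ 565.  -472.8    0. ]
jar_b scene 0.62 [297.2 291. ] [ 746.1 -204.5    0. ]
jar_b side 0.93 [406.2 231.7] [ 752.9 -213.     0. ]
jar_b side 0.66 [410.5 293.6] [ 565.  -470.5    0. ]
beaker scene 0.55 [431.6 189. ] [632.7 428.6  -0. ]
beaker side 0.85 [291.6 168.3] [647.3 413.7   0. ]
paper_roll scene 0.82 [183.6 218.8] [ 291. -408.    0.]
paper_roll side 0.84 [304.3 310.9] [ 280.8 -393.2   -0. ]
1.8 [-0.6  0.6  0.4 -0.4]
```

View pics/scene0.png

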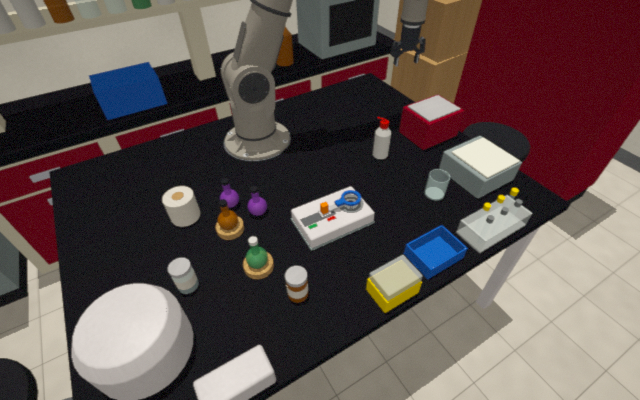

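View pics/side0.png

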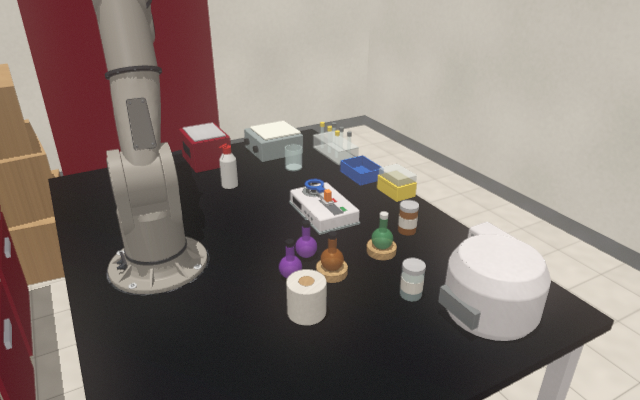

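View pics/wrist0.png

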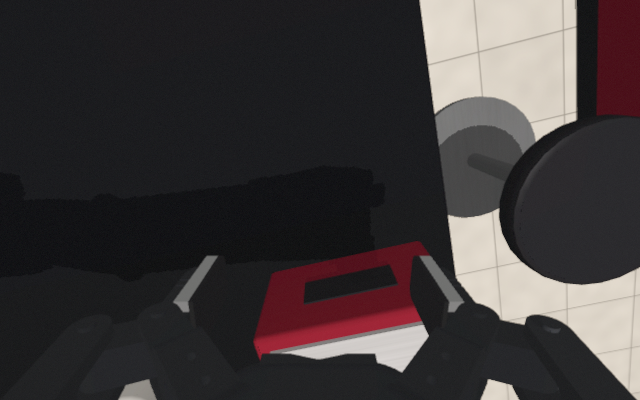

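```bash
cat >> h.py <<'E'
from scipy.spatial.transform import Rotation as R
def quat(jx):  # jaw direction (xy), tool y down
    x=np.array([jx[0],jx[1],0.]);x/=np.linalg.norm(x);y=np.array([0,0,-1.]);z=np.cross(x,y)
    q=R.from_matrix(np.c_[x,y,z]).as_quat();return [q[3],q[0],q[1],q[2]]
np.set_printoptions(precision=2,suppress=True)
E
python3 - <<'E'
from h import *
q=sensors.read_orientation();print(R.from_quat([q[1],q[2],q[3],q[0]]).as_matrix())
for s in(1,-1):
    Q=quat(np.array([.99,-.14])*s); print(s,manip.solve_ik([575,20,290],Q),manip.solve_ik([570,-40,80],Q))
for jx in ([1,0],[0,1],[-1,0],[0,-1],[.7,.7],[.7,-.7],[-.7,-.7],[-.7,.7]):
    a=manip.solve_ik([428,-288,90],quat(jx));b=manip.solve_ik([583,86,150],quat(jx));print(jx,a,b)
E
```

```text
[[ 0.24 -0.   -0.97]
 [ 0.97 -0.    0.24]
 [-0.   -1.    0.  ]]
1 [-0.85  0.28  0.87  1.8  -0.23  1.17 -0.05] [-0.66  0.59  0.82  2.   -0.59  0.81  0.37]
-1 [ 0.66  0.37 -1.03  1.72  0.34  1.24  2.56] [-0.86  0.84  1.2   2.01 -0.96  1.02 -2.45]
[1, 0] [-0.31  0.57  1.02  2.12 -0.69  0.82  1.14] [-0.78  0.45  0.68  1.91 -0.36  0.91  0.08]
[0, 1] [ 0.56  0.35 -0.11  2.08  0.06  0.71  1.98] [-0.64  0.41  0.49  1.9  -0.24  0.89  1.54]
[-1, 0] [-0.4   0.72  1.21  2.13 -0.87  0.93 -1.82] [ 0.51  0.58 -1.03  1.83  0.57  1.06  2.41]
[0, -1] [-0.4   0.72  1.21  2.13 -0.87  0.93 -0.25] [-0.95  0.54  0.94  1.92 -0.54  0.96 -1.32]
[0.7, 0.7] [ 0.1   0.38  0.45  2.1  -0.25  0.71  1.5 ] [-0.72  0.43  0.59  1.91 -0.3   0.9   0.81]
[0.7, -0.7] [-0.4   0.72  1.21  2.13 -0.87  0.93  0.53] [-0.84  0.47  0.76  1.91 -0.41  0.92 -0.66]
[-0.7, -0.7] [-0.4   0.72  1.21  2.13 -0.87  0.93 -1.04] [-1.08  0.71  1.21  1.92 -0.77  1.07 -1.9 ]
[-0.7, 0.7] [-0.4   0.72  1.21  2.13 -0.87  0.93 -2.61] [-0.53  0.39  0.35  1.9  -0.17  0.89  2.25]
```

```bash
cat > s1.py <<'E'
from h import *
manip.reach([575,20,290],quat([.99,-.14]))
p=snapshot("wrist");save(p,"w1");s=snapshot("scene");save(s,"s1");d=snapshot("side")
for t,z in dict(cradle_ring=87,lock_grip=88,lock_end=88,reader=0).items():
    for n,im in(("w",p),("s",s),("d",d)):
        for r in finder.spot_point(im,t)[:2]:
            print(t,n,round(r["p"],2),np.array(r["xy"]),atz(im,r["xy"],z))
print(sensors.read_t(),sensors.read_tool_pos(),sensors.read_ft_force())
E
python3 s1.py
```

```text
cradle_ring s 0.81 [350.2 193.8] [564.41 102.12  87.  ]
cradle_ring d 0.72 [317.  183.8] [583.46  82.72  87.  ]
lock_grip w 0.66 [318.6 196.2] [571.17  -6.17  88.  ]
lock_grip s 0.49 [323.6 205.6] [564.88  -2.95  88.  ]
lock_grip d 0.48 [328.8 193. ] [583.31   0.7   88.  ]
lock_end w 0.69 [322.6 235.6] [569.13 -55.24  88.  ]
lock_end s 0.74 [311.  214.2] [576.   -56.72  88.  ]
lock_end d 0.75 [333.7 203.6] [559.52 -71.35  88.  ]
reader w 0.65 [314.5 138.7] [573.44  49.21   0.  ]
reader s 0.85 [339.6 215.9] [564.98  61.84   0.  ]
reader s 0.55 [324.2 203.8] [486.83  46.64   0.  ]
reader d 0.72 [319.3 208.8] [579.16  57.83   0.  ]
reader d 0.32 [379.9 233. ] [ 672.88 -177.97    0.  ]
5.2333 [574.99  20.01 289.99] [-0.28 -0.65 -0.28]
```

View pics/w1.png

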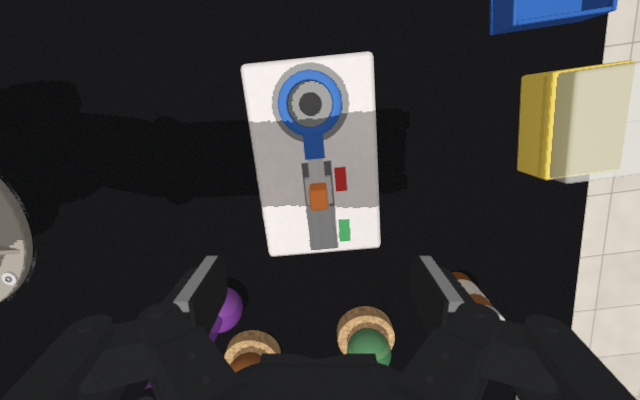

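```bash
cat > s2.py <<'E'
from h import *
p=snapshot("wrist")
im=p["color"].astype(int);r,g,b=im[...,0],im[...,1],im[...,2]
def blob(m):
    n,l,st,c=cv2.connectedComponentsWithStats(m.astype(np.uint8));
    i=1+np.argmax(st[1:,4]);return l==i,c[i],st[i]
ring=(b>120)&(b-r>70); ring[:,480:]=0
m,c,st=blob(ring);print("ring",c,st)
m2=m.copy();ys,xs=np.nonzero(m)
top=m.copy();top[135:]=0
cn,_=cv2.findContours(top.astype(np.uint8),cv2.RETR_EXTERNAL,cv2.CHAIN_APPROX_NONE)
(ec,ax,an)=cv2.fitEllipse(max(cn,key=len)[:,0]);print("ell",ec,ax,atz(p,ec,87))
o=(r>130)&(r-b>80)&(g<140)&(r-g>50);o[240:]=0;o[:,:300]=0;o[:,335:]=0
m,c,st=blob(o);print("grip",c,st)
red=(r>110)&(g<50)&(b<60);red[:,:325]=0;red[:,360:]=0;red[240:]=0
print("red",atz(p,blob(red)[1],55),blob(red)[1:])
gr=(g>100)&(r<80)&(b<110);gr[:,:330]=0;gr[:,360:]=0;gr[250:]=0
print("green",atz(p,blob(gr)[1],55),blob(gr)[1:])
C=[atz(p,x,55)[:2] for x in ((242,66),(372,53),(380,247),(268,256))]
print(C,[np.linalg.norm(C[i]-C[(i+1)%4]) for i in range(4)])
cv2.imwrite("pics/crop2.png",cv2.resize(cv2.cvtColor(p["color"][40:270,220:400],cv2.COLOR_RGB2BGR),None,fx=3,fy=2.6,interpolation=2))
cv2.imwrite("pics/crop1.png",cv2.resize(cv2.cvtColor(p["color"][40:270,220:400],cv2.COLOR_RGB2BGR),None,fx=2.6,fy=2.6,interpolation=2))
E
python3 s2.py
```

```text
ring [309.86 110.19] [ 278   69   63   89 2023]
ell (309.0741271972656, 101.6380386352539) (62.51691818237305, 65.41364288330078) [575.65  96.38  87.  ]
grip [318.01 195.56] [309 182  19  28 452]
red [599.18   2.5   55.  ] (array([340.02, 177.95]), array([335, 167,  11,  23, 222], dtype=int32))Traceback (most recent call last):
  File "s2.py", line 18, in <module>
    print("green",atz(p,blob(gr)[1],55),blob(gr)[1:])
                        ~~~~^^^^
  File "s2.py", line 6, in blob
    i=1+np.argmax(st[1:,4]);return l==i,c[i],st[i]
        ~~~~~~~~~^^^^^^^^^^
    return _wrapfunc(a, 'argmax', axis=axis, out=out, **kwds)
    return bound(*args, **kwds)
ValueError: attempt to get argmax of an empty sequence
```

```bash
sed -i '/"green"/d' s2.py; python3 s2.py;  python3 - <<'E'
from h import *
p=snapshot("wrist");print(p["cx"],p["cy"],np.array(p["cam_to_world"]))
E
```

```text
ring [309.84 110.21] [ 278   69   63   89 2021]
ell (309.0664367675781, 101.65498352050781) (62.517818450927734, 65.44966888427734) [575.64  96.37  87.  ]
grip [318.01 195.62] [309 182  19  28 451]
red [599.18   2.5   55.  ] (array([340.02, 177.95]), array([335, 167,  11,  23, 222], dtype=int32))
[array([506.69, 144.31]), array([650.81, 137.26]), array([640.19, -97.57]), array([491.56, -89.75])] [np.float64(144.28915625562502), np.float64(235.07107313395292), np.float64(148.83739891858792), np.float64(234.54910353120346)]
318.1554667517104 199.7641094156529 [[  0.99  -0.13  -0.04 584.79]
 [ -0.14  -0.95  -0.29  95.03]
 [  0.     0.3   -0.95 433.62]
 [  0.     0.     0.     1.  ]]
```

```bash
sleep 3
```

```text
(no output)
```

View pics/crop1.png

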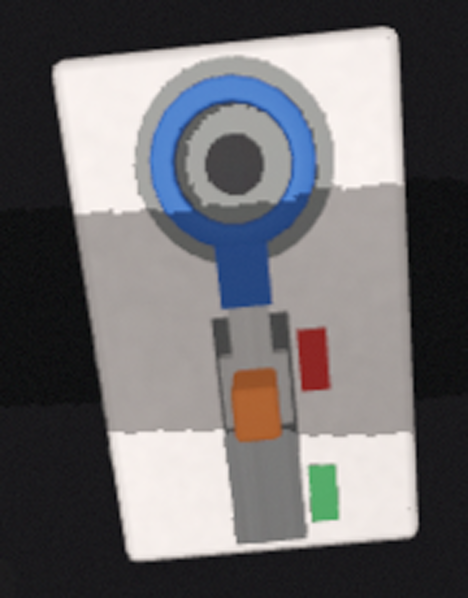

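```bash
cat >> h.py <<'E'
RY=np.array([.052,.9986,0]);RX=np.array([.9986,-.052,0]);O=np.array([573.6,48.6,0])
QR=quat(RX)
E
cat > s3.py <<'E'
from h import *
p=snapshot("wrist");print(atz(p,(319.2,199),104))
G=np.array([570.9,-6.2,0])
manip.gripper_to(45)
manip.reach(G+[0,0,135],QR)
p=snapshot("wrist");save(p,"w3")
manip.move_l(G+[0,0,74],vel=120,stop_force=10)
print(sensors.read_tool_pos(),sensors.read_ft_force())
manip.gripper_to(5)
print(sensors.read_finger_gap(),sensors.read_tool_pos(),sensors.read_ft_force(),sensors.read_t())
s=snapshot("side");save(s,"d3");p=snapshot("wrist");save(p,"w3b")
E
python3 s3.py
```

```text
[571.95  -5.75 104.  ]
[571.38  -6.26  74.66] [ 0.52 -0.86  0.4 ]
19.302148796085827 [571.48  -6.11  74.93] [-1.47 -0.27  6.8 ] 7.6333
```

View pics/w3b.png

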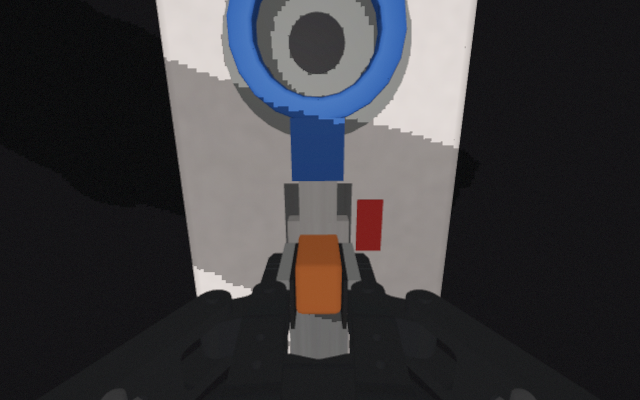

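```bash
cat > s4.py <<'E'
from h import *
P0=np.array(sensors.read_tool_pos())
print(manip.move_l(P0-RY*62,vel=40,stop_force=14))
P1=np.array(sensors.read_tool_pos());print(P1,np.dot(P1-P0,RY),sensors.read_ft_force(),sensors.read_finger_gap())
manip.gripper_to(45)
print(sensors.read_tool_pos(),sensors.read_ft_force())
manip.move_l(P1+[0,0,60],vel=150)
manip.move_l(P1+[0,-10,210],vel=250)
p=snapshot("wrist");save(p,"w4")
for t in("lock_grip","lock_end"):
    for r in finder.spot_point(p,t)[:2]: print(t,r["p"],r["xy"],atz(p,r["xy"],88))
print(sensors.read_t())
E
python3 s4.py
```

```text
True
[569.17 -55.42  74.91] -49.36121636651124 [-0.82  2.13  6.4 ] 19.223282824482194
[569.09 -55.25  74.74] [0.29 0.43 0.09]
lock_grip 0.65 [320.6, 162.8] [571.4  -52.85  88.  ]
lock_end 0.55 [318.7, 166.8] [569.12 -57.16  88.  ]
10.6917
```

View pics/w4.png

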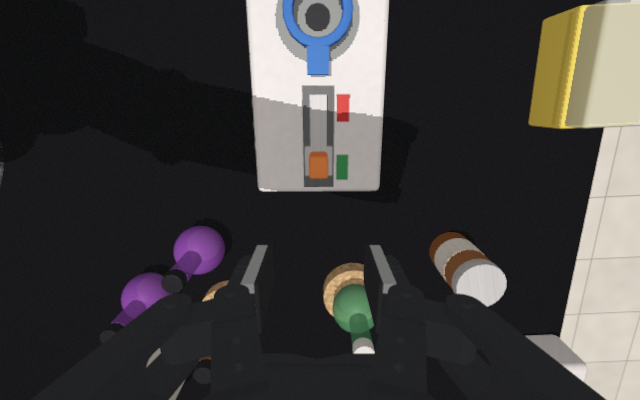

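```bash
cat > s5.py <<'E'
from h import *
manip.reach([428,-288,300],QR)
p=snapshot("wrist");save(p,"w5");s=snapshot("scene");d=snapshot("side")
for n,im in(("w",p),("s",s),("d",d)):
  for r in finder.spot_point(im,"flask_center")[:4]: print(n,round(r["p"],2),np.array(r["xy"]),atz(im,r["xy"],77))
print(sensors.read_t())
E
python3 s5.py
```

```text
w 0.9 [285.6  68.3] [ 399.03 -175.1    77.  ]
w 0.88 [313.  169.2] [ 422.4  -286.89   77.  ]
w 0.6 [411.  269.2] [ 542.9  -425.92   77.  ]
s 0.94 [257.5 201.2] [ 422.42 -175.11   77.  ]
s 0.79 [228.7 194.8] [ 342.62 -246.35   77.  ]
s 0.65 [228.4 218.2] [ 443.28 -285.67   77.  ]
s 0.59 [383.1 150.3] [425.37 351.61  77.  ]
d 0.73 [291.1 262.2] [ 300.16 -281.9    77.  ]
d 0.69 [305.1 240.6] [ 383.27 -205.75   77.  ]
d 0.59 [334.  250.3] [ 430.82 -288.85   77.  ]
d 0.46 [231.2 184.4] [325.04 242.76  77.  ]
12.025
```

View pics/w5.png

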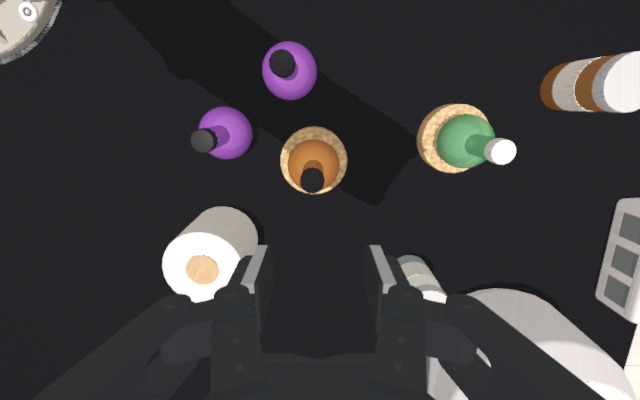

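```bash
cat > s6.py <<'E'
from h import *
p=snapshot("wrist");print("cap",atz(p,(312.2,180),137),"cork",atz(p,(313.7,160),25))
c=atz(p,(312.2,180),137);k=atz(p,(313.7,160),25)
A=np.array([(c[0]+k[0])/2,(c[1]+k[1])/2,0]); print(A)
manip.move_l(A+[0,0,190],vel=200)
p=snapshot("wrist");save(p,"w6")
print(sensors.read_t(),sensors.read_tool_pos())
E
python3 s6.py
```

```text
cap [ 421.98 -286.03  137.  ] cork [ 422.01 -285.88   25.  ]
[ 422.   -285.95    0.  ]
12.825 [ 422.59 -286.5   191.14]
```

View pics/w6.png

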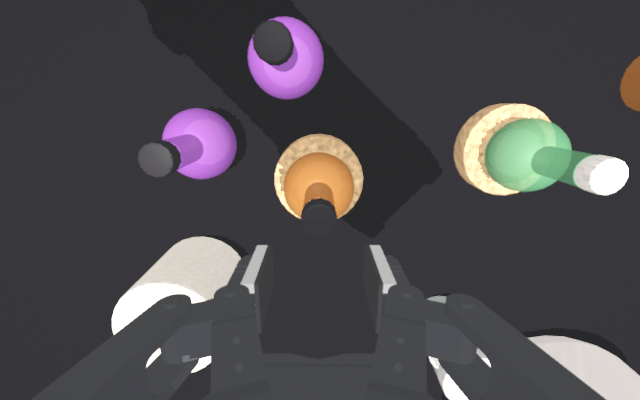

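```bash
cat > s7.py <<'E'
from h import *
p=snapshot("wrist");print(atz(p,(318.3,217),137))
A=np.array([422.,-286,0])
print(manip.move_l(A+[0,0,91],vel=100,stop_force=6))
print(sensors.read_tool_pos(),sensors.read_ft_force())
manip.gripper_to(10)
print(sensors.read_finger_gap(),sensors.read_tool_pos(),sensors.read_ft_force())
p=snapshot("wrist");save(p,"w7");s=snapshot("side");save(s,"d7")
print(sensors.read_t())
E
python3 s7.py
```

```text
[ 422.24 -284.31  137.  ]
False
[ 422.32 -286.17   91.49] [-0.6   0.1   1.12]
22.81480240992624 [ 422.44 -286.09   91.4 ] [0.88 0.08 5.18]
14.4417
```

View pics/w7.png

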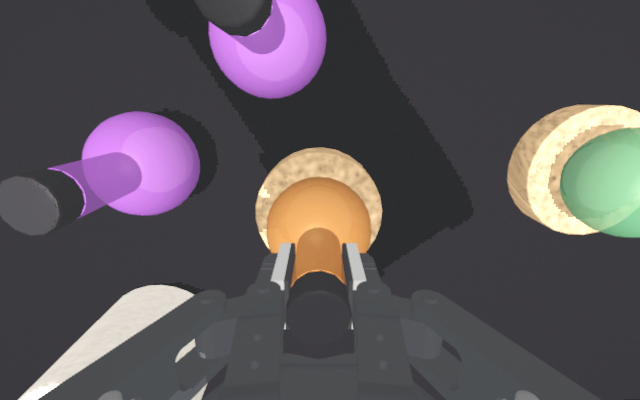

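View pics/d7.png

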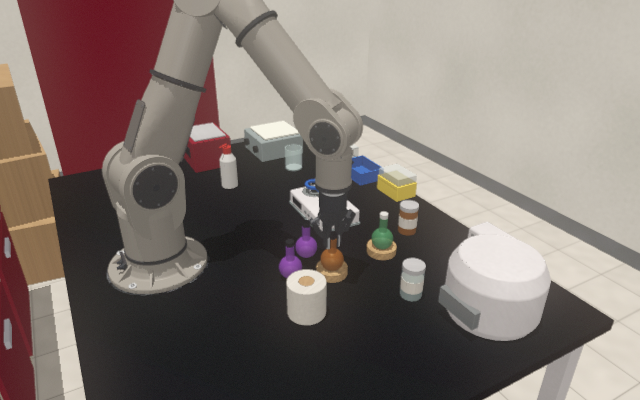

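```bash
cat > s8.py <<'E'
from h import *
A=np.array([422.4,-286.1,0])
manip.move_l(A+[0,0,255],vel=150)
print(sensors.read_ft_force(),sensors.read_finger_gap())
manip.move_l([572.7,34,255],vel=220)
manip.dwell(.2)
p=snapshot("wrist");save(p,"w8")
im=p["color"].astype(int);r,g,b=im[...,0],im[...,1],im[...,2]
m=(b>90)&(b-r>60);m[:,450:]=0;m[:,:200]=0
ys,xs=np.nonzero(m);print(xs.min(),xs.max(),ys.min(),ys.max())
print(finder.spot_point(p,"cradle_ring")[:1])
print(sensors.read_t(),sensors.read_tool_pos())
np.save("w8T.npy",p["cam_to_world"])
E
python3 s8.py
```

```text
[-0.14 -0.49 -2.05] 23.159693570342018
284 353 80 176
[]
17.7417 [572.62  33.76 255.09]
```

View pics/w8.png

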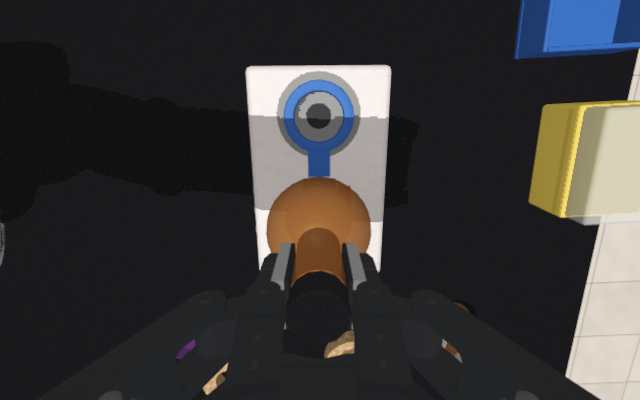

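```bash
cat > s9.py <<'E'
from h import *
p=snapshot("wrist")
im=p["color"].astype(int);r,g,b=im[...,0],im[...,1],im[...,2]
m=((b>90)&(b-r>60));m[:,450:]=0;m[:,:200]=0
m[148:]=0
cn,_=cv2.findContours(m.astype(np.uint8),cv2.RETR_EXTERNAL,cv2.CHAIN_APPROX_NONE)
c=max(cn,key=len)[:,0]; c=c[c[:,1]<140]
e=cv2.fitEllipse(c.astype(np.float32)); print(e,atz(p,e[0],87))
m=((b>90)&(b-r>60)).astype(np.uint8);m[150:]=0;m[:,450:]=0;m[:,:200]=0
cn,h=cv2.findContours(m,cv2.RETR_CCOMP,cv2.CHAIN_APPROX_NONE)
for k,(x,hh) in enumerate(zip(cn,h[0])):
    if hh[3]>=0 and len(x)>40: e=cv2.fitEllipse(x);print("bore",e,atz(p,e[0],87))
C=np.array([atz(p,x,55)[:2] for x in ((248,68),(389,67))]);print(C,np.diff(C,axis=0))
E
python3 s9.py
```

```text
((318.3104553222656, 115.87806701660156), (68.89530181884766, 71.29978942871094), 0.6187883019447327) [575.51  96.48  87.  ]
bore ((318.257568359375, 116.49954986572266), (50.58810043334961, 51.945281982421875), 2.9658102989196777) [575.43  95.91  87.  ]
[[507.04 145.58]
 [649.22 139.05]] [[142.18  -6.53]]
```

```bash
sed -i 's/^m\[148:\]=0/m[195:]=0/; s/c\[:,1\]<140/c[:,1]<999/; s/m\[150:\]=0/m[200:]=0/' s9.py
sed -i '2i manip.move_l([574,69,255],vel=150);manip.dwell(.2)' s9.py
sed -i 's/^p=snapshot("wrist")/&;save(p,"w9")/; /^C=/d' s9.py; echo 'print(sensors.read_t(),sensors.read_ft_force())'>>s9.py; python3 s9.py
```

```text
((318.78240966796875, 150.66331481933594), (58.7249870300293, 62.87532043457031), 90.39063262939453) [575.59  97.89  87.  ]
18.425 [ 0.35 -0.23 -1.33]
```

View pics/w9.png

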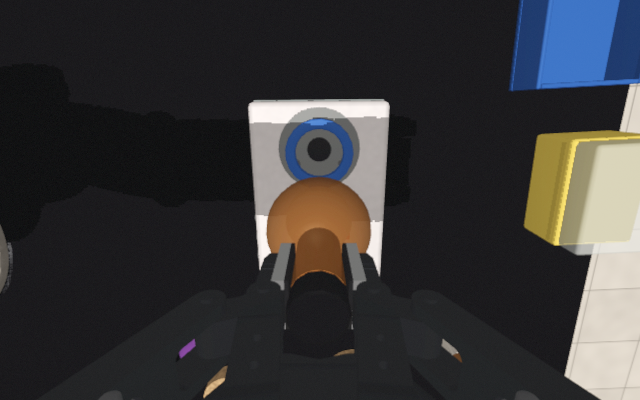

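```bash
cat > s10.py <<'E'
from h import *
manip.move_l([575.8,97.0,255],vel=120)
manip.move_l([575.8,97.0,163],vel=120)
manip.dwell(.2)
s=snapshot("scene");d=snapshot("side");save(s,"s10");save(d,"d10")
f0=np.array(sensors.read_ft_force())
print(manip.move_l([575.8,97.0,143],vel=25,stop_force=4.5))
print(f0,sensors.read_tool_pos(),sensors.read_ft_force(),sensors.read_torque())
manip.dwell(.3)
print(sensors.read_tool_pos(),sensors.read_ft_force(),sensors.read_finger_gap())
p=snapshot("wrist");save(p,"w10");s=snapshot("scene");d=snapshot("side");save(s,"s10b");save(d,"d10b")
a=s["color"][150:260,280:420];b=d["color"][130:240,250:390]
cv2.imwrite("pics/z10.png",cv2.resize(cv2.cvtColor(np.hstack([a,b]),cv2.COLOR_RGB2BGR),None,fx=2.8,fy=2.8,interpolation=2))
print(sensors.read_t())
E
python3 s10.py
```

```text
True
[-0.59  0.37 -2.06] [575.82  96.79 143.61] [ 0.85 -1.59  3.26] [-0.02 -0.2  -0.01]
[575.72  96.78 143.7 ] [ 1.88 -0.74  3.95] 23.09793684407055
21.2083
```

View pics/z10.png

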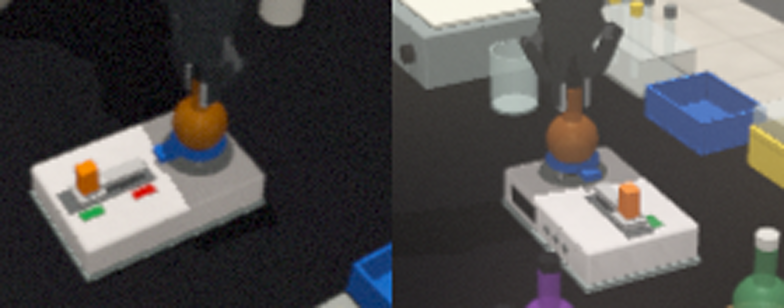

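View pics/w10.png

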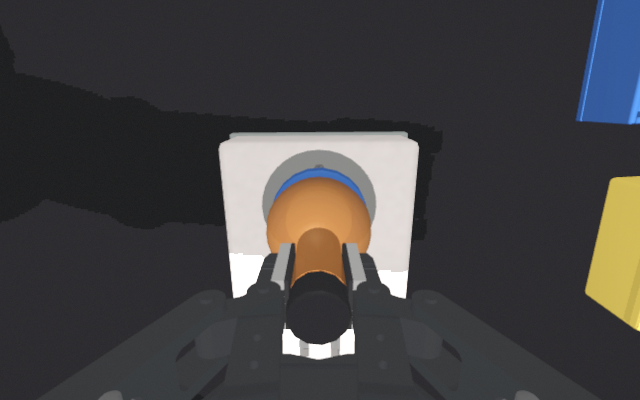

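```bash
cat > s11.py <<'E'
from h import *
for z in(139,136,134):
    print(z,manip.move_l([575.8,97.0,z],vel=15,stop_force=9),sensors.read_tool_pos(),sensors.read_ft_force())
print(manip.move_l([575.8,97.0,130],vel=10,stop_force=6))
print(sensors.read_tool_pos(),sensors.read_ft_force())
manip.dwell(.5)
print(sensors.read_tool_pos(),sensors.read_ft_force(),sensors.read_torque(),sensors.read_finger_gap())
p=snapshot("wrist");save(p,"w11");s=snapshot("scene");d=snapshot("side")
a=s["color"][150:260,280:420];b=d["color"][130:240,250:390]
cv2.imwrite("pics/z11.png",cv2.resize(cv2.cvtColor(np.hstack([a,b]),cv2.COLOR_RGB2BGR),None,fx=2.8,fy=2.8,interpolation=2))
print(sensors.read_t())
E
python3 s11.py
```

```text
139 False [575.82  96.93 138.94] [ 0.89 -1.94  5.43]
136 False [575.85  96.89 136.  ] [-0.22 -0.42  6.95]
134 False [575.89  96.85 134.06] [ 0.55 -2.02  6.94]
True
[576.12  96.61 133.26] [-0.15 -0.54  8.66]
[576.13  96.66 133.3 ] [-0.83 -1.4   8.42] [-0.14  0.2   0.03] 23.082819295998107
23.2083
```

View pics/z11.png

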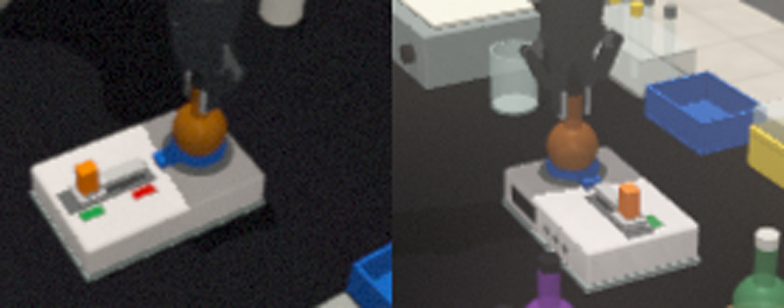

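View pics/w11.png

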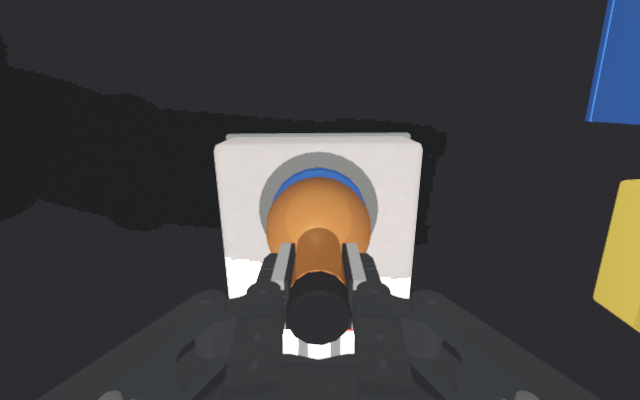

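```bash
python3 -c "
from h import *
print(sensors.read_ft_force(),sensors.read_tool_pos(),sensors.read_t());manip.close_job()"
```

```text
[-0.53 -0.58  8.61] [576.09  96.67 133.29] 23.2083
the job is handed in; nothing more can be done
```

I carried out all the steps and handed the job in at 23.2 s. It reports no verdict, so the result below rests on my own checks.

- **Lock:** I gripped the orange lock and slid it 49.4 mm until it hit its stop. The picture shows it beside the green mark.
- **Flask:** I lifted the amber flask by its neck and set it upright in the blue ring.
- **Pressing:** I pressed it straight down until the force rose sharply, at a tool height of 133.3 mm. I had worked out about 133.4 mm for the ring fully down. The arm is still holding the flask there with about 8.5 N upward on the tool, and the grip is steady at 23 mm.

**Checks:** In the last pictures the flask is upright, the ring looks fully down and the lock is still at its green end. The fingers touch only the flask's neck. I saw no sign that anything else was moved, but I did not measure those things again at the end.

**Disagreements:** The wrist camera seemed to squeeze the picture away from its centre, so its first ring position was about 1 to 2 mm off. I measured again with the ring nearer the centre of the picture and used that. The networks' ring and lock positions from the scene and side cameras were up to about 20 mm away from the wrist view, so I did not use them.

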